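Seat post through the check ring

ROBOT

A 6-joint arm with a two-finger parallel gripper is mounted at the origin on the work surface. World frame = base frame: x ahead of the robot, y to its left, z up, the work surface at z = 0. Lengths are in m, angles in rad, forces in N, time in s.
With the tool pointing down it reaches from about 0.325 to 0.9 m from the base axis. Payload 3.5 kg.
Tool frame: the origin (TCP) lies at the very end of the fingers, on their centre line; the grasp point (between the pads) lies grasp_offset behind it (grasp_offset is the distance from the TCP to the grasp point, in m); z points along the fingers, y is the direction in which the jaws open and shut (so a half turn about z gives the same grasp; the last joint's range is limited). The gripper opens to 85 mm and grips with 20 to 120 N. Pads are 22 mm wide; open, the fingers measure 114 mm over their backs; the gripper's body (76 mm by 85 mm) begins 54 mm behind the grasp point. The pads swing forward as they close: fully open they stand 13 mm farther back than shut.
Start: joints at [1.01, 0.276, -0.026, 1.268, 0, 1.467], TCP at [0.276, 0.561, 0.231] pointing down, gripper open.
Joint ranges: [-3.12, 3.12], [-0.85, 1.88], [-1.08, 1.24], [-1.95, 2.15], [-1.57, 1.53], [-3.14, 3.14]. Speed limits (rad/s): [2.57, 2.57, 3.14, 3.14, 3.14, 3.14].

INTERFACE

Orientations are given as a unit quaternion [w, x, y, z].
In Python, from station import state, camera, camera_params, job_done, grasp_offset gives the robot as it stands.
- The arm moves only by the shell command python3 -m creep 'ROWS' [OPENING] [FORCE]. ROWS is JSON, a list of rows, each a list of 6 numbers: the shift along the tool's x, y, z in units of 25 mm (1.0 is 25 mm), then the turn, a rotation vector about the tool's x, y, z in units of 10 degrees (1.0 is 10 degrees). A call has 1 to 12 rows; each row is the pose to reach, as a shift and turn from the pose measured when the call began, along the tool's axes at that moment; what a row does not reach only later rows make up. A row lasts 1/8 s, in which the tool goes at most 62.5 mm and 10.7 degrees, less where a joint would pass 70% of its speed; a pose out of reach is approached as far as the arm can. A call with a gripper value outside its range is refused whole. OPENING is the gripper command: -1 is fully open, 1 is shut, values between are in proportion, set as the call begins (- or left out, the last holds). The fingers move at their own pace and stop on an object; FORCE is the grip in N (left out, the last holds). Time passes only in rows, so rows that repeat a pose let the fingers close. It gives the time, the measured TCP pose, the force and the opening at its end, in the units of the state.
- state(): the state, without advancing time (a new reading comes with each control period).
- camera(name): name is "side" or "top"; returns the picture (400x640x3 uint8, blue, green, red); there is no depth.
- camera_params(name): a dict with "K" (3x3 intrinsics, pixels), "view" (4x4, takes a point from world to camera coordinates). Camera axes: x right, y down, z forward; pixel columns grow to the right and rows downward; lengths in m; the calibration is good to about 2 mm. A picture is of the moment at which its call begins. camera_params takes no time and is no camera call.
- job_done(): hands the job in, once; it reports no verdict.
The state is a dict: "time_s": time; "joint_positions": joint angles; "joint_vel": joint speeds; "joint_torque": joint torques, N m; "tcp_pos": TCP position; "tool_rot": TCP orientation; "ft_force": force on the tool from outside, world axes, zero at the start; "wrist_torque": the same for the moment, N m; "grip_width": opening from 0.0 (shut) to 1.0 (fully open).
Only numpy, scipy, OpenCV 4.12 (cv2) and the standard library are available. Lean on these libraries where they do the work, as an engineer would, in place of code of your own. Each camera call takes 0.05 s, during which the arm holds its last target.

TASK

Check the chrome seat post for straightness: first swing the fixture's hold-down arm over centre so that it clamps the steel check ring in its nest, then take the post out of its wooden stand and lower it upright, foot first, through the clamped ring. The post must never touch the ring or the fixture; finish while still holding it, still and centred in the bore, with its foot hanging in the open gap between the fixture's top plate and its base plate. Leave everything else on the ledge where it is.

Things in the scene. Friction and masses are not known exactly. Their poses are not given: they have to be found in the camera images.
- fixture: fixed check fixture; origin under the nest centre, on the ledge, z up. Base plate 130 x 190 mm, top at z 12 mm; four thin legs; top plate x +-60, y -110 to 75 mm, z 78 to 90 mm, with a 52 mm through hole at x = y = 0 under the ring; open gap between the plates. Four 10 mm high stops round the ring. Top of all: 147 mm with the arm shut, 289 mm open. Yaw within 0.5 rad, on either side of the ledge
- clamp_pivot (a point): fixed pivot of the hold-down arm, at x 28, y -85, z 131 mm in the fixture's frame; its axes are the fixture's: the pivot axis is x, the shut arm points along +y
- clamp_tip (a point): centre of the 32 mm steel ball at the end of the hold-down arm, 150 mm from the pivot
- clamp (a joint): heavy hold-down arm, 12 mm square, 0.3 kg with its ball, damped pivot; rad. 0 = shut: level, rubber foot (85 mm from the pivot) on the ring's rim, passing beside the bore. 1.9 = open (start): standing, leaning 0.33 back, away from the ring. Centre at 1.57 (upright): pushed past it towards the ring it falls shut by its own weight in 1 to 2 s and stays pressed on the ring; before it, it falls back. 2 N at 110 mm out moves it
- ring_bore (a point): centre of the bore, half-way up, of the loose steel check ring lying in the nest: 74 mm outside, bore 40 mm, 25 mm high (from z 90 to 115 mm over the ledge)
- stand: fixed wooden block 90 x 90 mm, 50 mm high, origin under its centre; round blind hole in the middle 30 mm wide, 40 mm deep, in which the post stands loosely
- post_neck (a point): grip point on the axis of the chrome seat post, 175 mm above its foot and 25 mm below its top; the neck is 22 mm in diameter from 150 to 200 mm above the foot. In the stand it is 185 mm above the ledge. The post's own z axis runs up along it
- post_foot (a point): centre of the post's foot; the post is 200 mm long, 25 mm in diameter up to 142 mm above the foot, about 0.24 kg. It stands upright in the stand at the start, foot 10 mm above the ledge
- post: the chrome seat post, origin at its foot
- ring: the steel check ring, origin at the centre of its underside
- sprocket: black rear sprocket, 75 mm across, 10 mm thick, lying flat; bystander, leave alone; origin at its underside
- bell: brass bell dome, 55 mm across, 36 mm high; bystander, leave alone; origin at its underside
- brake_lever: yellow brake lever, 140 mm long, 18 mm high; bystander, leave alone; origin at its underside
- pedal: rubber block pedal, 125 x 76 mm, 22 mm high; bystander, leave alone; origin at its underside
- wrench: steel wrench lying flat; bystander, leave alone; origin at its underside
- jar: amber glass jar with steel lid, 64 mm across, 75 mm high; bystander, leave alone; origin at its underside
- cup: open aluminium bowl, 80 mm across, 45 mm high; bystander, leave alone; origin at its underside
There are look-alikes about, which are no part of the job. Of the things that look like the post, the larger one is meant. Leave any red look-alike of the ring alone.

How it is judged:
On the way, in this order (a step that is already met when the one before it is completed fails the run):
1. the hold-down arm is swung over centre and presses on the ring (value of joint clamp between -0.04 and 0.03 rad and horizontal distance between ring_bore and fixture below 0.009 m), for 0.3 s.
2. the post is carried over the clamped ring, its foot above the ring (all of step 1 and z of post_foot in the frame of fixture above 0.115 m and horizontal distance between post_foot and ring_bore below 0.02 m), for 0.05 s.
3. the post is lowered through the bore, foot in the gap between the plates, centred (all of step 1 and z of post_foot in the frame of fixture between 0.016 and 0.074 m and horizontal distance between post_foot and ring_bore below 0.0045 m and horizontal distance between post_neck and ring_bore below 0.0065 m), for 0.2 s.
At the end, for the whole second after the job is handed in: Arm shut on the ring (within 0.03 rad), ring in its nest; post in the fingers, touching neither ring nor fixture, still (under 20 mm/s), upright within 0.06 rad, foot 16 to 74 mm above the ledge, foot within 4.5 mm and neck within 6.5 mm of the bore's centre seen from above (all of step 3 and angle between post's own z axis and vertical below 0.06 rad and contact force between the fingers and post above 1 N and contact force between post and fixture below 0.2 N and contact force between post and ring below 0.2 N and linear speed of post below 0.02 m/s); the arm keeps its last pose, push and grip.
It fails at once if the post touches the check ring (contact force between post and ring above 0.3 N).
It fails at once if the post touches the fixture or its clamp arm (contact force between post and fixture above 0.3 N).
It fails at once if a bystander is moved more than 20 mm (distance of any of sprocket, bell, brake_lever, pedal, wrench, jar, cup from where it was at the start of the episode above 0.02 m).
It also fails if it takes over 64 s, if anything falls off the work surface, if the arm or the gripper's body presses on something with over 40 N, if the wrist force passes 120 N, or if a joint passes its speed limit or range.

## Working session

There is one attempt and no reset: what is moved stays moved. The work goes in short steps, Python scripts to look and compute and a shell command to move; the robot and the scene stay as the last step left them, time stands still between calls to the robot, and variables do not carry over. Pictures are saved under pics/ and viewed, and the job is handed in when it is done.

```bash
ls; mkdir -p pics; python3 - <<'E'
from station import *
import cv2
for n in("side","top"):
    cv2.imwrite(f"pics/{n}0.png",camera(n)); p=camera_params(n); print(p)
print(state(),grasp_offset)
E
```

```text
pics
{'K': array([[375.69261328,   0.        , 318.56816941],
       [  0.        , 375.69261328, 193.58107115],
       [  0.        ,   0.        ,   1.        ]]), 'view': array([[ 0.9742998 , -0.224329  ,  0.02040601, -0.55836484],
       [-0.10034644, -0.51335048, -0.85229213,  0.17157266],
       [ 0.20166928,  0.82834038, -0.52266788,  1.14741356],
       [ 0.        ,  0.        ,  0.        ,  1.        ]])}
{'K': array([[460.55593176,   0.        , 315.77437864],
       [  0.        , 460.55593176, 203.76955508],
       [  0.        ,   0.        ,   1.        ]]), 'view': array([[ 2.58104849e-03, -9.99996137e-01, -1.03147332e-03,
        -2.20719625e-02],
       [-9.83622793e-01, -2.35289104e-03, -1.80223933e-01,
         5.91200565e-01],
       [ 1.80220809e-01,  1.47974738e-03, -9.83625066e-01,
         1.34570857e+00],
       [ 0.00000000e+00,  0.00000000e+00,  0.00000000e+00,
         1.00000000e+00]])}
{'time_s': 0.1, 'joint_positions': array([ 1.00961140e+00,  2.77066559e-01, -2.77092898e-02,  1.26800857e+00,
       -1.72879552e-05,  1.46742574e+00]), 'joint_vel': array([ 0.00125732, -0.00102355,  0.00283099, -0.00058171, -0.00064577,
        0.00203011]), 'joint_torque': array([ 6.46966910e-04, -4.46708429e+01,  2.96128768e+01,  8.49538977e-03,
       -1.09471584e-04, -5.19579515e-06]), 'tcp_pos': array([0.27587032, 0.56005155, 0.23028177]), 'tool_rot': array([-3.16083277e-04,  2.26913217e-01,  9.73914475e-01, -9.42491891e-04]), 'ft_force': array([0.15911301, 0.269649  , 0.2274517 ]), 'wrist_torque': array([-0.01378228,  0.01541155,  0.02044479]), 'grip_width': 1.0020707023745714} 0.0187
```

View pics/side0.png

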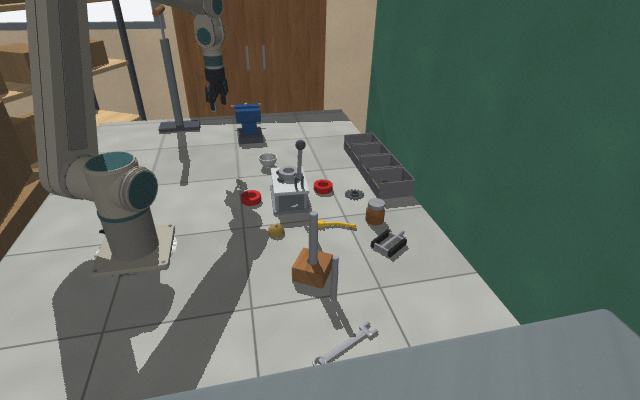

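View pics/top0.png

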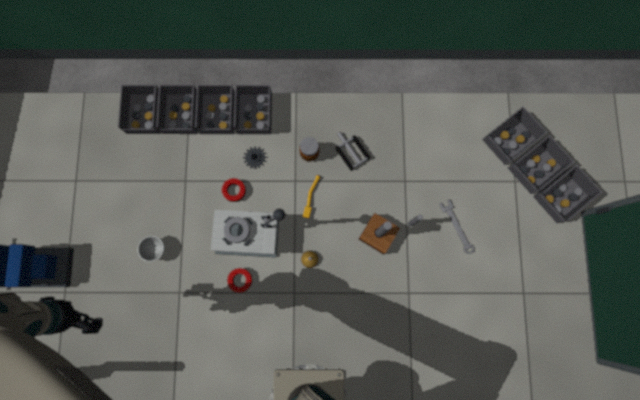

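The side view shows the fixture at about (290,188) with its arm standing up to a ball at (300,145). The stand with the tall post is at (313,250), with a thinner grey rod behind it at (335,278). In the top view the fixture is at (243,232), the ball at (279,215), the stand at (380,232) and the red rings at (233,189) and (239,279). I'll enlarge both views.

```bash
python3 - <<'E'
import cv2,numpy as np
s=cv2.imread("pics/side0.png");t=cv2.imread("pics/top0.png")
c=lambda i,x,y,w,h,k:cv2.resize(i[y:y+h,x:x+w],(w*k,h*k),interpolation=cv2.INTER_CUBIC)
cv2.imwrite("pics/c1.png",c(s,225,130,130,100,6)); cv2.imwrite("pics/c2.png",c(s,270,200,130,100,6))
cv2.imwrite("pics/c3.png",c(t,200,190,100,75,8)); cv2.imwrite("pics/c4.png",c(t,350,195,100,75,8))
E
```

```text
(no output)
```

View pics/c1.png

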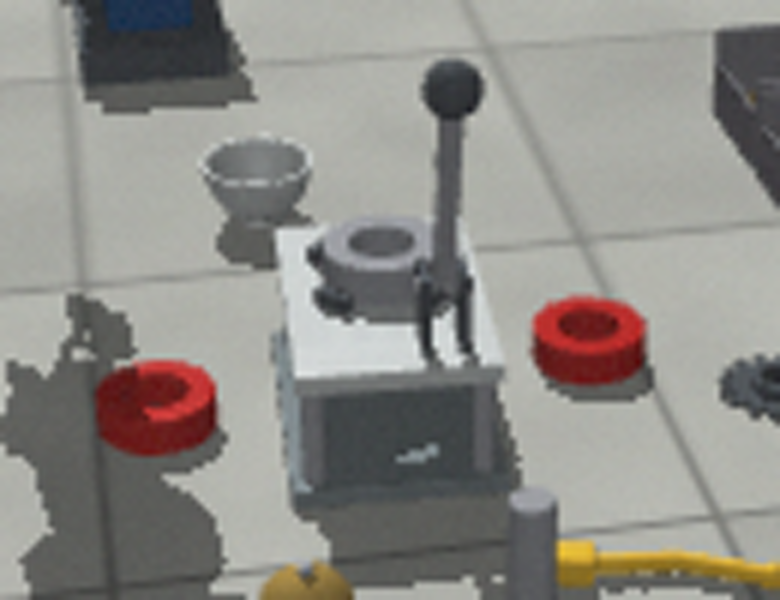

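View pics/c2.png

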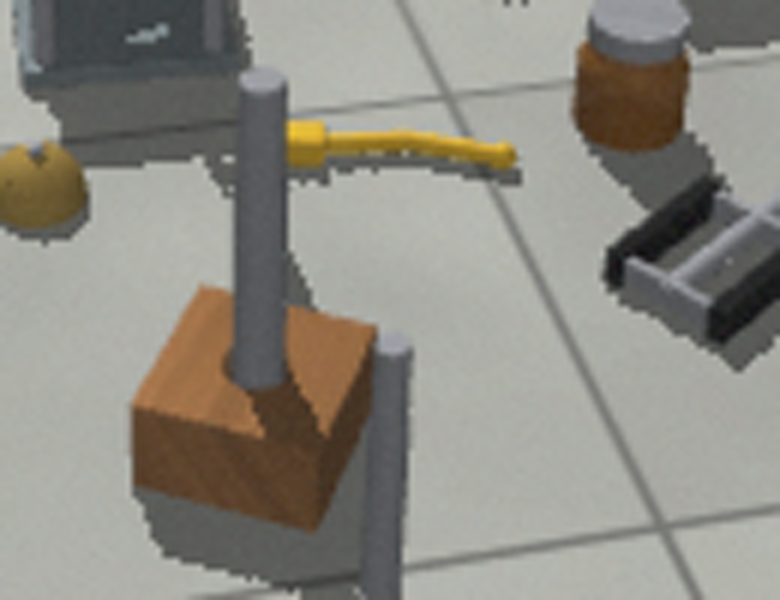

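View pics/c3.png

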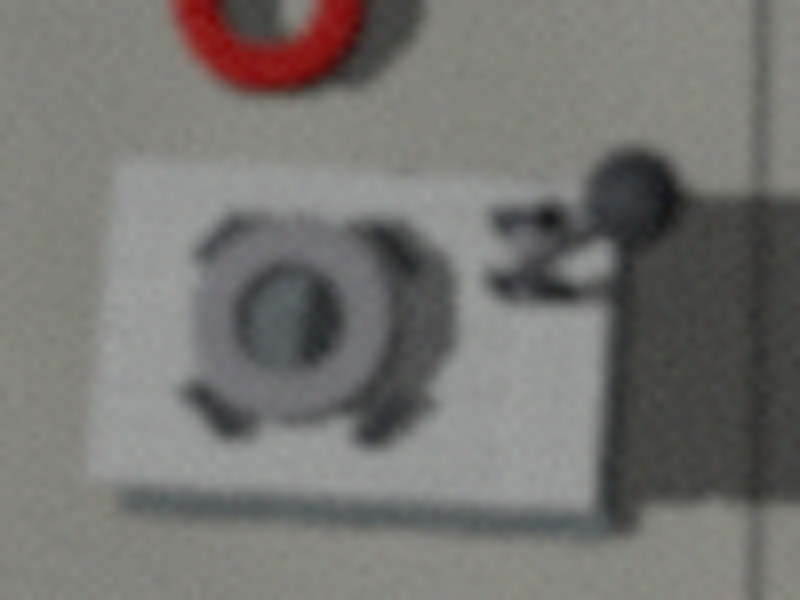

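View pics/c4.png

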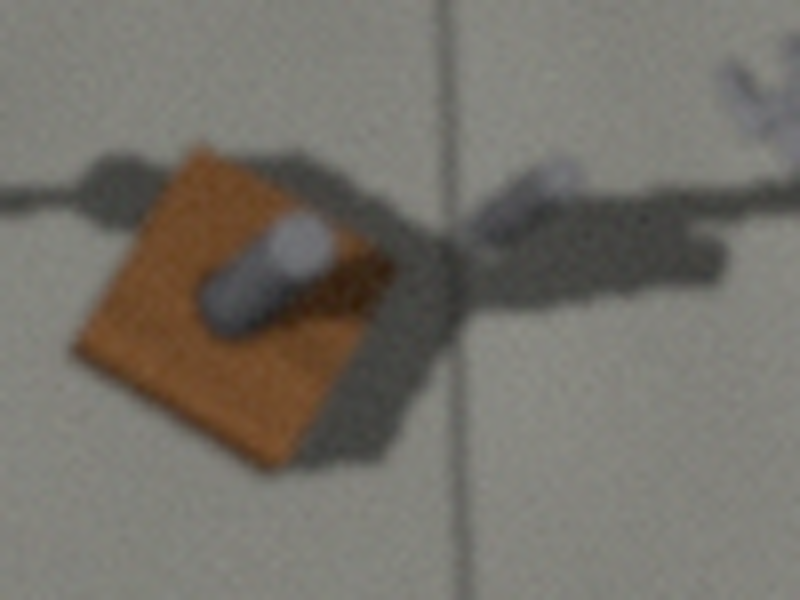

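The post candidates are the thick rod in the wooden stand (side (313,250), top end (388,226) in the top view) and a thinner rod beside it (side (335,275), top (415,219)). The thick one is larger and stands in the block, so it is the post, and the crop confirms this. The ring is the steel one in the nest at top (236,230); the red ones are look-alikes. Next I'll measure.

```bash
cat > h.py <<'E'
import cv2,numpy as np
from station import camera_params
P={n:camera_params(n) for n in("side","top")}
def ray(n,uv):
    K,V=P[n]["K"],P[n]["view"];R=V[:3,:3];c=-R.T@V[:3,3]
    d=R.T@np.linalg.inv(K)@[uv[0],uv[1],1];return c,d/np.linalg.norm(d)
def onz(n,uv,z):
    c,d=ray(n,uv);return c+d*(z-c[2])/d[2]
def tri(a,b):
    c1,d1=ray("side",a);c2,d2=ray("top",b)
    s=np.linalg.lstsq(np.c_[d1,-d2],c2-c1,rcond=None)[0];p,q=c1+s[0]*d1,c2+s[1]*d2
    return (p+q)/2,np.linalg.norm(p-q)
def proj(n,X):
    K,V=P[n]["K"],P[n]["view"];p=K@(V[:3,:3]@np.asarray(X)+V[:3,3]);return p[:2]/p[2]
def unc(x,y,k,ox,oy): return (x+.5)/k-.5+ox,(y+.5)/k-.5+oy
E
cat > m.py <<'E'
from h import *
t=cv2.imread("pics/top0.png");s=cv2.imread("pics/side0.png")
g=cv2.cvtColor(t,cv2.COLOR_BGR2GRAY)
roi=t[195:275,195:305].astype(int)
print("plate",t[215,222],t[250,260],"floor",t[200,215],"ring",t[222,236],"ball",t[214,279])
b,gg,r=cv2.split(t.astype(int))
m=((np.minimum(b,r)>158)).astype(np.uint8)
m[:200]=0;m[268:]=0;m[:,:205]=0;m[:,290:]=0
m=cv2.morphologyEx(m,cv2.MORPH_OPEN,np.ones((2,2),np.uint8))
cs=max(cv2.findContours(m,0,cv2.CHAIN_APPROX_NONE)[0],key=cv2.contourArea)
w=np.array([onz("top",p[0],.09)[:2] for p in cs])
rc=cv2.minAreaRect((w*1000).astype(np.float32));print("plate",rc, cv2.boxPoints(rc))
# crop corners
W=[onz("top",unc(x,y,8,200,190),.09)[:2] for x,y in((118,160),(90,485),(605,515))];print("manual",W)
# ring top bore & outer
print("bore",onz("top",unc(289,316,8,200,190),.115), "outer",onz("top",unc(291,316,8,200,190),.115))
print("ball",tri(unc(453,88,6,225,130),unc(634,196,8,200,190)))
print("posttop",tri(unc(263,80,6,270,200),unc(302,243,8,350,195)))
print("posttop z.21",onz("top",unc(302,243,8,350,195),.21),onz("side",unc(263,80,6,270,200),.21))
print("stand corners",[onz("top",unc(x,y,8,350,195),.05)[:2] for x,y in((203,150),(75,345),(270,470),(395,265))])
E
python3 m.py
```

```text
plate [152 154 150] [148 151 149] floor [124 129 129] ring [97 96 96] ball [56 53 51]Traceback (most recent call last):
  File "m.py", line 10, in <module>
    cs=max(cv2.findContours(m,0,cv2.CHAIN_APPROX_NONE)[0],key=cv2.contourArea)
ValueError: max() iterable argument is empty
```

```bash
sed -i 's/t=cv2.imread("pics\/top0.png")/t=cv2.imread("pics\/top0.png");/; s/>158/>138/; s/MORPH_OPEN,np.ones((2,2)/MORPH_OPEN,np.ones((3,3)/' m.py; python3 m.py
```

```text
File "m.py", line 2
    t=cv2.imread("pics/top0.png");;s=cv2.imread("pics/side0.png")
                                  ^
SyntaxError: invalid syntax
```

```bash
sed -i 's/;;/;/' m.py; python3 m.py
```

```text
plate [152 154 150] [148 151 149] floor [124 129 129] ring [97 96 96] ball [56 53 51]
plate ((504.07330322265625, 191.59715270996094), (183.1085205078125, 118.42013549804688), 87.06085205078125) [[440.24664 103.19933]
 [558.51105  97.12731]
 [567.89996 279.99496]
 [449.63556 286.067  ]]
manual [array([0.56649961, 0.27884229]), array([0.4467644 , 0.28395011]), array([0.43637357, 0.09669527])]
bore [0.50554925 0.20934984 0.115     ] outer [0.50555101 0.20863101 0.115     ]
ball (array([0.52439755, 0.07274769, 0.27577664]), np.float64(0.0012257859659430895))
posttop (array([ 0.50588124, -0.21191967,  0.21111873]), np.float64(0.0008619500324419531))
posttop z.21 [ 0.50560199 -0.21203301  0.21      ] [ 0.5066869 -0.2102879  0.21     ]
stand corners [array([ 0.56291887, -0.20021778]), array([ 0.48859348, -0.15060463]), array([ 0.44194877, -0.22274434]), array([ 0.51916072, -0.27172233])]
```

```bash
python3 - <<'E'
from h import *
print(tri(unc(395,345,6,270,200),unc(562,172,8,350,195)))
print(onz("top",unc(485,235,8,350,195),0))
print([onz("top",p,.03) for p in((233,189),(239,279),(310,150),(310,259),(312,195))])
E
```

```text
(array([ 0.53999646, -0.31454508,  0.14470541]), np.float64(6.915794420626265e-06))
[ 0.53759782 -0.31631897  0.        ]
[array([0.64167411, 0.23695817, 0.03      ]), array([0.36547986, 0.20928251, 0.03      ]), array([ 0.76820797, -0.00188203,  0.03      ]), array([ 0.42573371, -0.00353986,  0.03      ]), array([ 0.62322164, -0.0087874 ,  0.03      ])]
```

```bash
python3 -m creep '[[0,0,-2,0,0,-0.5],[-0.9,-0.7,-4,0,0,-1],[-2.5,-2,-5.5,0,0,-1.6],[-4.2,-3.4,-6,0,0,-2.2],[-6,-4.9,-6,0,0,-2.62],[-7.8,-6.3,-6,0,0,-2.62],[-9.6,-7.8,-6,0,0,-2.62],[-11.4,-9.3,-6,0,0,-2.62],[-13.2,-10.7,-6,0,0,-2.62],[-15,-12.2,-6,0,0,-2.62],[-16.8,-13.7,-6,0,0,-2.62],[-18.2,-14.8,-6,0,0,-2.62]]' 1 30
```

```text
time_s: 1.6
tcp_pos: [0.521, 0.025, 0.3804]
tool_rot: [-0.001, 0.001, 1.0, -0.001]
ft_force: [0.6, 0.1, 0.1]
grip_width: 0.001
```

```bash
python3 -m creep '[[-0.2,-0.5,1.5,0,0,0],[-0.2,-0.5,3.5,0,0,0],[-0.2,-0.5,5.2,0,0,0],[-0.2,-0.5,5.2,0,0,0],[-0.2,-0.5,5.2,0,0,0]]'; python3 - <<'E'
from station import *
import cv2
i=camera("side"); cv2.imwrite("pics/s1.png",cv2.resize(i[100:240,200:400],(800,560),interpolation=cv2.INTER_CUBIC))
E
```

```text
time_s: 2.22
tcp_pos: [0.5265, 0.0123, 0.2518]
tool_rot: [-0.0, 0.001, 1.0, -0.001]
ft_force: [0.4, 0.8, -0.2]
grip_width: -0.001
```

View pics/s1.png

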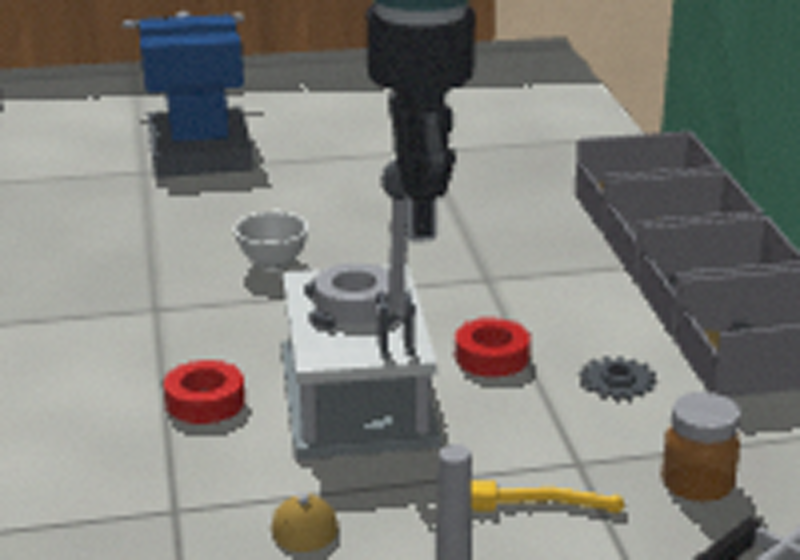

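```bash
python3 - <<'E'
from h import *
for X in([.5265,.0123,.2518],[.525,.0735,.275],[.5265,.0123,.28]):
    p=proj("side",X);print(p,(p-[200,100])*4, proj("top",X))
from station import camera
i=camera("top"); cv2.imwrite("pics/t1.png",cv2.resize(i[180:280,200:340],(840,600),interpolation=cv2.INTER_CUBIC)[:, :800])
E
```

```text
[304.2937003  159.67399062] [417.17480122 238.69596247] [302.92880716 214.54622804]
[300.0364715  144.39959608] [400.14588599 177.59838431] [278.57349529 213.63625475]
[304.29888844 151.14605943] [417.19555376 204.58423773] [302.61151361 212.79393834]
```

View pics/t1.png

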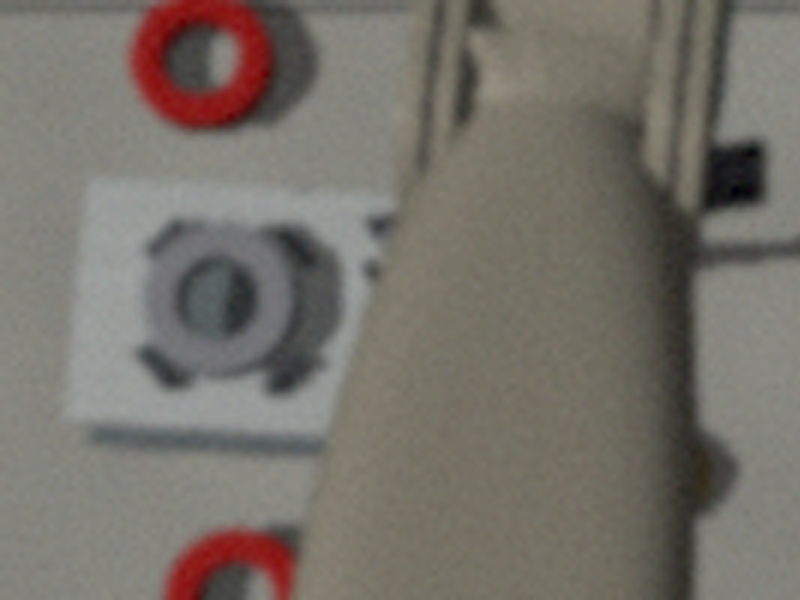

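```bash
python3 -m creep '[[0.12,0.6,0,0,0,0],[0.12,1,0,0,0,0],[0.1,1.4,0,0,0,0],[0.1,1.8,0,0,0,0],[0.1,2.2,0,0,0,0],[0.1,2.6,0,0,0,0],[0.05,3,0,0,0,0],[0.05,3.4,0,0,0,0]]'; python3 - <<'E'
from station import *
import cv2
i=camera("side"); cv2.imwrite("pics/s2.png",cv2.resize(i[100:240,200:400],(800,560),interpolation=cv2.INTER_CUBIC))
E
```

```text
time_s: 3.32
tcp_pos: [0.5265, 0.0981, 0.2529]
tool_rot: [0.001, 0.001, 1.0, -0.001]
ft_force: [0.7, -0.6, -0.1]
grip_width: 0.001
```

View pics/s2.png

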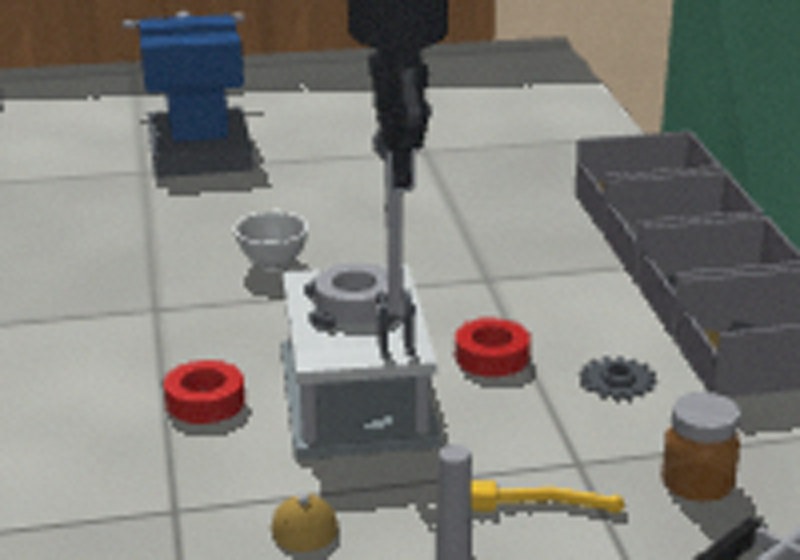

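The fingers are behind the ball at (395,140) and the arm is about upright, so I'll push on over centre.

```bash
python3 -m creep '[[0,0.5,0,0,0,0],[0,1,0,0,0,0],[0,1.5,0,0,0,0],[0,1.8,0,0,0,0],[0,1.8,0,0,0,0]]';  python3 -m creep '[[0,-1,0,0,0,0],[0,-3,0,0,0,0],[0,-5,-1,0,0,0],[0,-7,-1.5,0,0,0],[0.2,-9,-2,0,0,0],[0.5,-11,-2,0,0,0],[0.8,-12.3,-2,0,0,0],[0.8,-12.3,-2,0,0,0]]' -1; python3 - <<'E'
from station import *
import cv2
i=camera("side"); cv2.imwrite("pics/s3.png",cv2.resize(i[100:300,200:400],(600,600),interpolation=cv2.INTER_CUBIC))
E
```

```text
time_s: 4.0
tcp_pos: [0.5264, 0.1447, 0.2526]
tool_rot: [0.001, -0.0, 1.0, -0.0]
ft_force: [0.3, -0.5, -0.3]
grip_width: -0.003
time_s: 5.0
tcp_pos: [0.5057, -0.165, 0.3028]
tool_rot: [0.001, 0.002, 1.0, -0.001]
ft_force: [0.3, 1.1, 0.2]
grip_width: 0.998
```

View pics/s3.png

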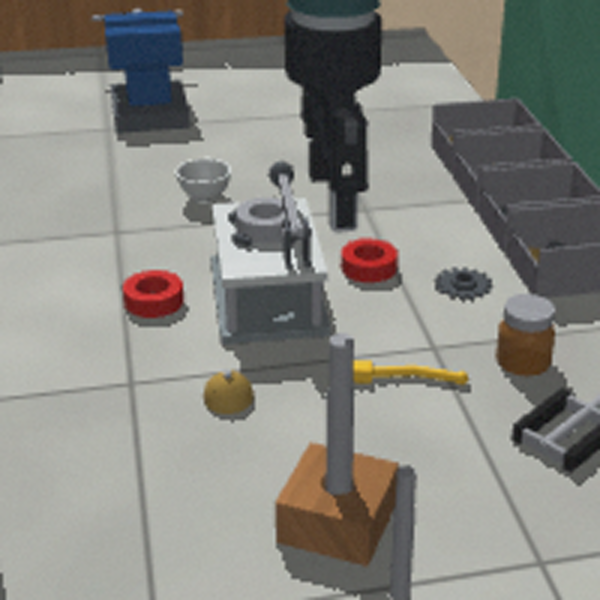

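```bash
python3 - <<'E'
from h import *
from station import *
X=state()["tcp_pos"];print(X)
for d in(-.045,.045):
    p=proj("side",X+[0,d,.0]);print((p-[200,100])*3)
i=camera("top"); cv2.imwrite("pics/t3.png",cv2.resize(i[150:300,200:440],(800,500),interpolation=cv2.INTER_CUBIC))
i=camera("side"); cv2.imwrite("pics/s4.png",cv2.resize(i[100:300,200:400],(600,600),interpolation=cv2.INTER_CUBIC))
E
```

```text
[ 0.50590635 -0.16373876  0.30277198]
[340.41649898 243.81485298]
[318.64495308 194.13917625]
```

View pics/t3.png

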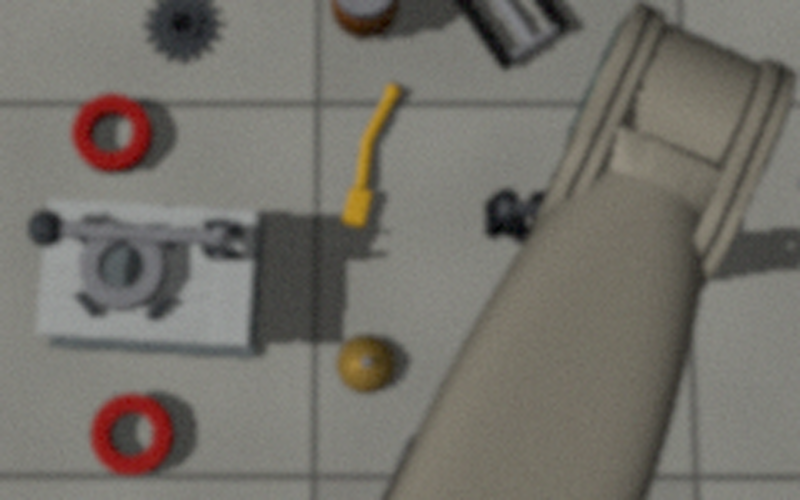

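View pics/s4.png

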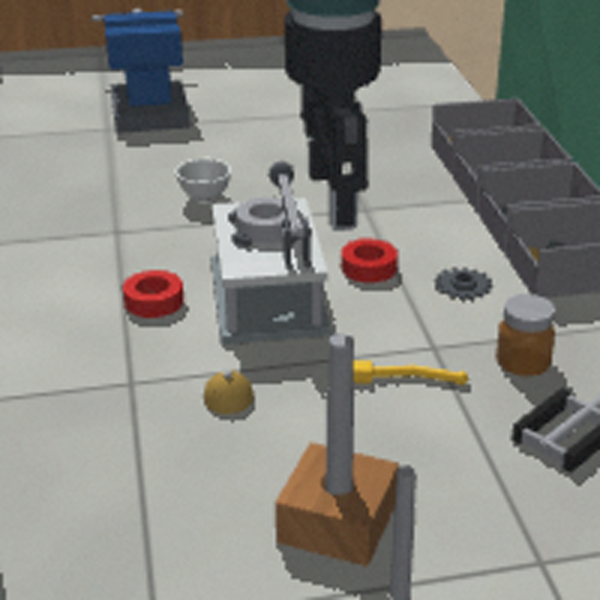

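```bash
python3 -m creep '[[0,-1,0,0,0,0],[0,-1.92,0.3,0,0,0],[0,-1.92,1.5,0,0,0],[0,-1.92,3,0,0,0],[0,-1.92,4.5,0,0,0],[0,-1.92,5.3,0,0,0],[0,-1.92,5.47,0,0,0],[0,-1.92,5.47,0,0,0]]'; python3 - <<'E'
from station import *
from h import *
i=camera("side"); cv2.imwrite("pics/s5.png",cv2.resize(i[180:300,260:380],(600,600),interpolation=cv2.INTER_CUBIC))
i=camera("top"); cv2.imwrite("pics/t5.png",i)
print(onz("top",(213,218.2),.131),state()["tcp_pos"])
E
```

```text
time_s: 6.15
tcp_pos: [0.5071, -0.2098, 0.1665]
tool_rot: [0.001, -0.001, 1.0, -0.0]
ft_force: [0.3, 0.1, 1.0]
grip_width: 1.002
[0.53454653 0.27230571 0.131     ] [ 0.50762742 -0.21049239  0.16743863]
```

View pics/s5.png

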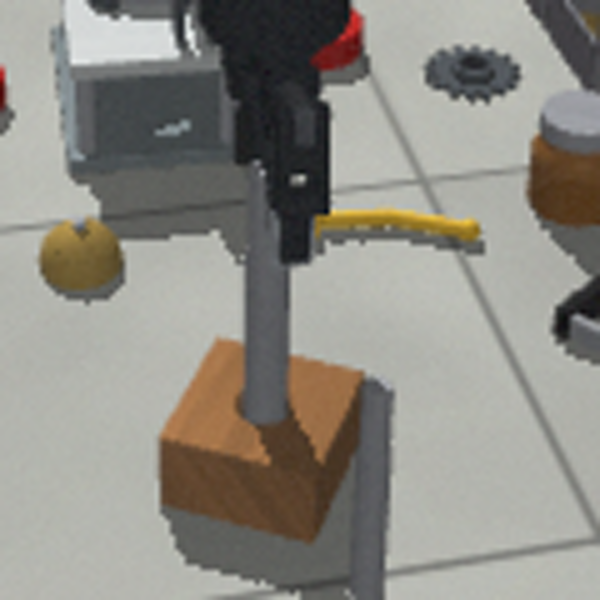

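```bash
python3 - <<'E'
from station import *
from h import *
i=camera("side"); 
c=i[195:235,295:335]; cv2.imwrite("pics/s6.png",cv2.resize(c,(600,600),interpolation=cv2.INTER_NEAREST))
X=state()["tcp_pos"];print(X)
for d in(-.057,-.0425,.0425):
  for e in(-.011,.011): print(d,e,(proj("side",X+[e,d,.013])-[295,195])*15+7)
print("axis",(proj("side",[.506,-.2115,.185])-[295,195])*15+7)
E
```

```text
[ 0.50762821 -0.21064922  0.16750129]
-0.057 -0.011 [295.33571583 622.72014787]
-0.057 0.011 [424.70209379 606.40849925]
-0.0425 -0.011 [276.73786401 570.15332259]
-0.0425 0.011 [404.55218943 554.29437091]
0.0425 -0.011 [176.57799654 287.05147275]
0.0425 0.011 [295.99181733 273.52236015]
axis [278.96118501 399.0265    ]
```

View pics/s6.png

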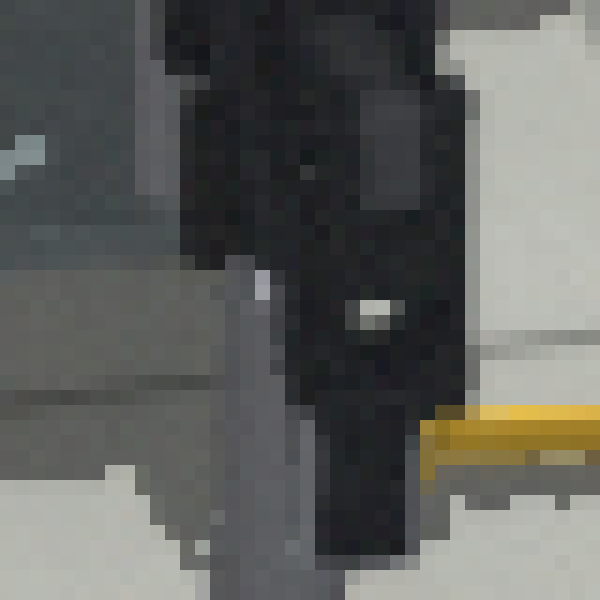

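The near finger at raw pixel (319,225) lines up with the post axis at (313,222), so I'll close the grip.

```bash
python3 -m creep '[[0.05,-0.02,0,0,0,0],[0.05,-0.02,0,0,0,0],[0.05,-0.02,0,0,0,0],[0.05,-0.02,0,0,0,0],[0.05,-0.02,0,0,0,0],[0.05,-0.02,0,0,0,0]]' 1 60
```

```text
time_s: 7.05
tcp_pos: [0.5065, -0.2114, 0.1677]
tool_rot: [0.003, -0.0, 1.0, -0.001]
ft_force: [-0.2, 0.9, 2.0]
grip_width: 0.239
```

```bash
python3 -m creep '[[0,0,-0.3,0,0,0],[0,0,-1,0,0,0],[0,0,-1.8,0,0,0],[0,0,-2.8,0,0,0],[0,0,-4,0,0,0],[0,0,-5.5,0,0,0],[0,0,-7,0,0,0],[0,0,-7.8,0,0,0],[0,0,-7.8,0,0,0],[0,0,-7.8,0,0,0]]'; python3 - <<'E'
from station import *
from h import *
i=camera("side"); cv2.imwrite("pics/s7.png",cv2.resize(i[100:300,220:380],(640,800)[:2],interpolation=cv2.INTER_CUBIC)[:600])
E
```

```text
time_s: 8.3
tcp_pos: [0.5051, -0.2107, 0.3619]
tool_rot: [0.002, -0.0, 1.0, -0.001]
ft_force: [-0.2, -0.1, -2.8]
grip_width: 0.235
```

View pics/s7.png

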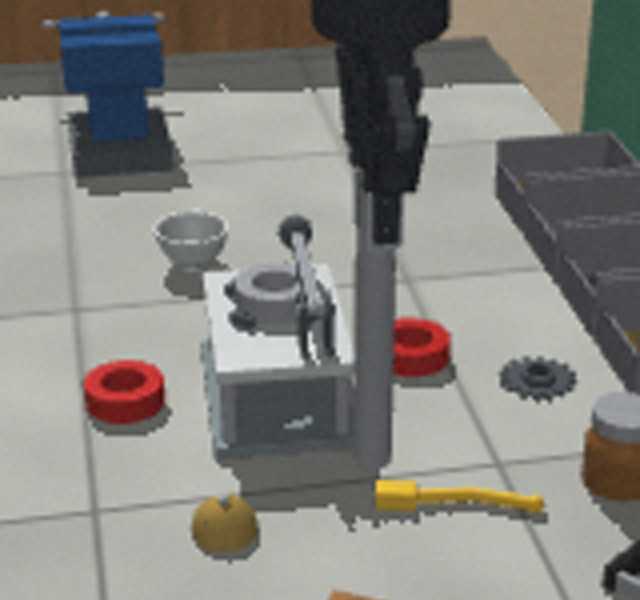

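```bash
python3 -m creep '[[0,0.5,0,0,0,0],[0,1.5,0,0,0,0],[0,3,0,0,0,0],[0,4.7,0,0,0,0],[0,6.5,0,0,0,0],[0,8.3,0,0,0,0],[0,10.1,0,0,0,0],[0,11.9,0,0,0,0],[0,13.5,0,0,0,0],[0,15,0,0,0,0],[0,16.2,0,0,0,0],[0,16.8,0,0,0,0]]';python3 -m creep '[[0,0,0,0,0,0],[0,0,0,0,0,0]]'; python3 - <<'E'
from station import *
from h import *
i=camera("side"); cv2.imwrite("pics/s8raw.png",i);cv2.imwrite("pics/s8.png",cv2.resize(i[80:220,220:360],(600,600),interpolation=cv2.INTER_CUBIC))
i=camera("top"); cv2.imwrite("pics/t8.png",cv2.resize(i[180:280,180:320],(800,571),interpolation=cv2.INTER_CUBIC))
print(state()["tcp_pos"])
E
```

```text
time_s: 9.85
tcp_pos: [0.5034, 0.2111, 0.36]
tool_rot: [0.0, -0.001, 1.0, -0.001]
ft_force: [0.9, 0.3, -3.5]
grip_width: 0.233
time_s: 10.1
tcp_pos: [0.5031, 0.2104, 0.3596]
tool_rot: [-0.0, -0.001, 1.0, -0.001]
ft_force: [-0.5, -1.1, -2.6]
grip_width: 0.235
[0.50343588 0.2101636  0.35991986]
```

View pics/s8.png

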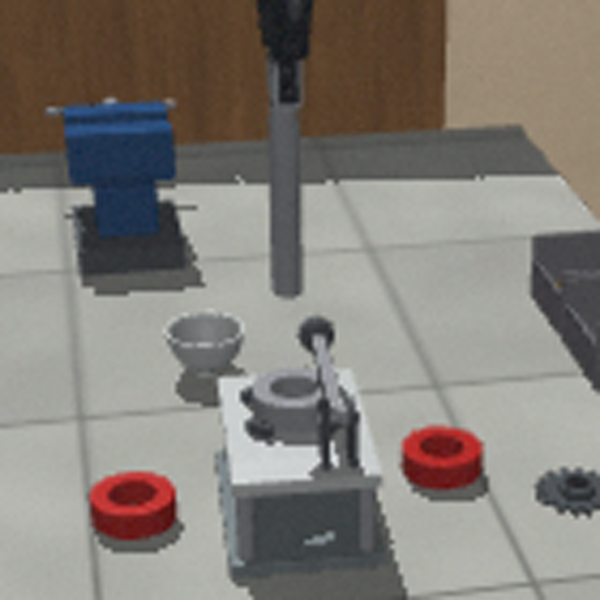

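View pics/t8.png

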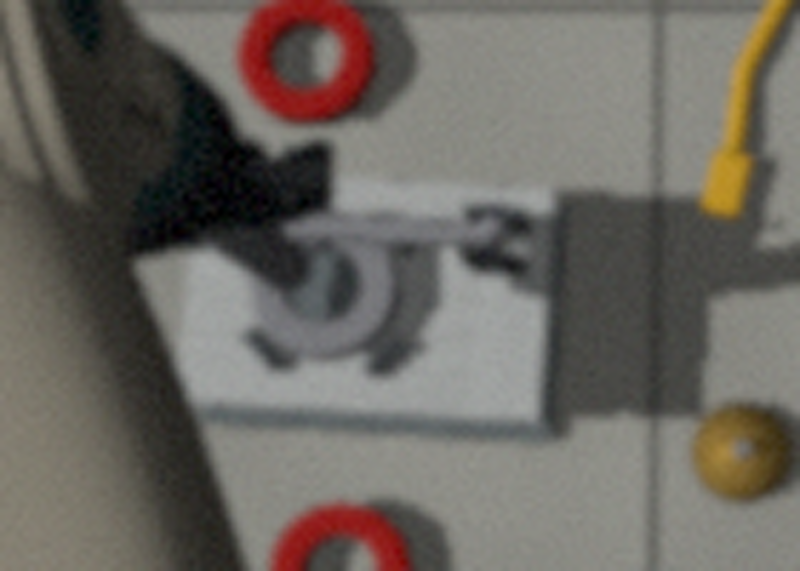

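```bash
python3 - <<'E'
from station import *
from h import *
i=camera("side"); cv2.imwrite("pics/s9.png",cv2.resize(i[125:190,265:325],(600,650),interpolation=cv2.INTER_CUBIC)[:600])
i=camera("top"); cv2.imwrite("pics/t9.png",cv2.resize(i[205:255,205:265],(720,600),interpolation=cv2.INTER_CUBIC))
X=state()["tcp_pos"];print(X)
f=X+[0,0,.0187-.175]
print(unc(0,0,10,265,125))
q=lambda n,X,k,o:(proj(n,X)-o+.5)*k-.5
for z in(0,.15): print(q("side",f+[0,0,z],10,[265,125]),q("top",f+[0,0,z],12,[205,205]))
B=[.5055,.209,.115];print(q("side",B,10,[265,125]),q("top",B,12,[205,205]))
E
```

```text
[0.50356739 0.21026552 0.36009149]
(264.55, 124.55)
[224.16356953 232.07921435] [301.05666016 252.94858568]
[ 213.4415187  -184.82870039] [160.18605556 151.25838406]
[235.75460813 457.41123122] [375.20293624 294.45778312]
```

View pics/s9.png

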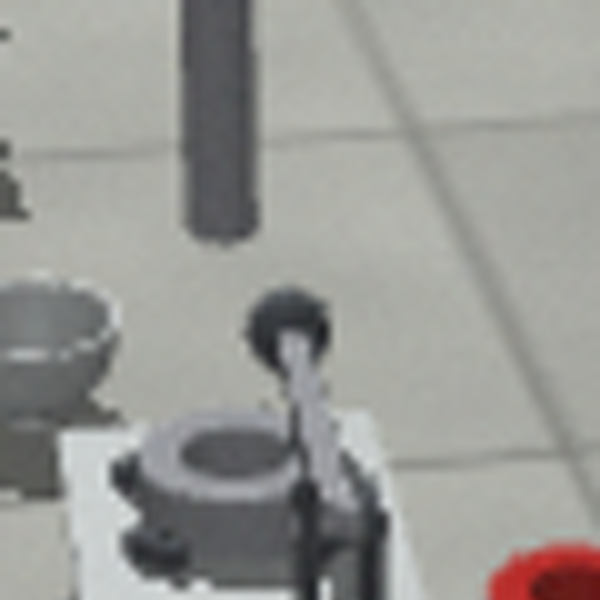

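View pics/t9.png

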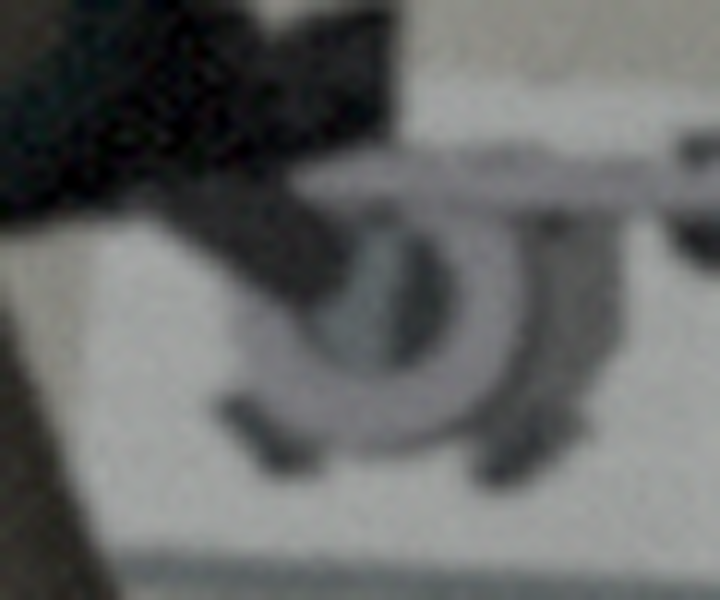

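```bash
python3 - <<'E'
from h import *
print("foot",tri(unc(222,228,10,265,125),unc(297,252,12,205,205)))
print("bore side",onz("side",unc(236,455,10,265,125),.115))
print("ball",tri(unc(289,328,10,265,125),(213,218.2)))
print("bore top",onz("top",unc(375,294,12,205,205),.115))
E
```

```text
foot (array([0.50327004, 0.21094979, 0.20512018]), np.float64(0.000657912010427418))
bore side [0.50587918 0.21082271 0.115     ]
ball (array([0.535049  , 0.27152076, 0.13415484]), np.float64(0.0019427159942450444))
bore top [0.50561026 0.20905237 0.115     ]
```

```bash
python3 -m creep '[[-0.09,-0.05,0.3,0,0,0],[-0.09,-0.05,1,0,0,0],[-0.09,-0.05,1.8,0,0,0],[-0.09,-0.05,2.4,0,0,0],[-0.09,-0.05,2.8,0,0,0],[-0.09,-0.05,2.8,0,0,0],[-0.09,-0.05,2.8,0,0,0],[-0.09,-0.05,2.8,0,0,0]]'; python3 - <<'E'
from station import *
from h import *
i=camera("side"); cv2.imwrite("pics/s10.png",cv2.resize(i[130:190,265:325],(600,600),interpolation=cv2.INTER_CUBIC)[:600])
i=camera("top"); cv2.imwrite("pics/t10.png",cv2.resize(i[205:255,205:265],(720,600),interpolation=cv2.INTER_CUBIC))
X=state()["tcp_pos"];print(X)
f=X+[0,0,.0187-.175]
q=lambda n,X,k,o:(proj(n,X)-o+.5)*k-.5
for z in(0,.14): print(q("side",f+[0,0,z],10,[265,130]),q("top",f+[0,0,z],12,[205,205]))
E
```

```text
time_s: 11.3
tcp_pos: [0.5064, 0.2091, 0.291]
tool_rot: [0.001, -0.001, 1.0, -0.0]
ft_force: [-0.2, 0.6, -1.9]
grip_width: 0.237
[0.5063125  0.20904345 0.29083346]
[236.78074737 359.14947691] [360.92138826 280.60087211]
[227.81572891  -7.37398974] [245.34203061 195.3316462 ]
```

View pics/s10.png

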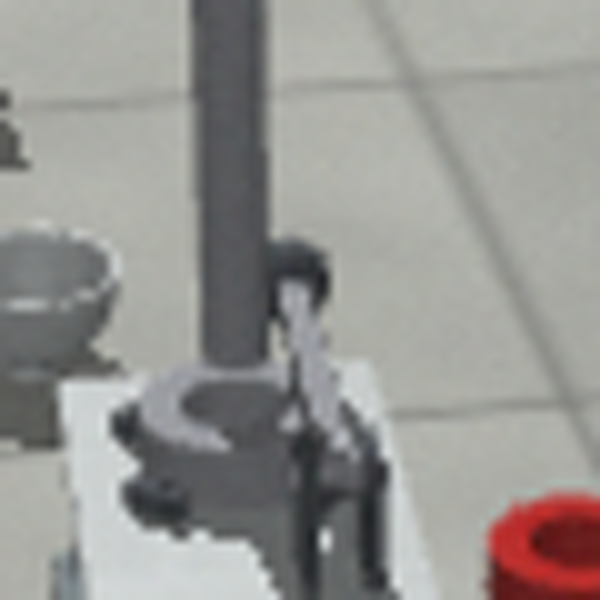

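View pics/t10.png

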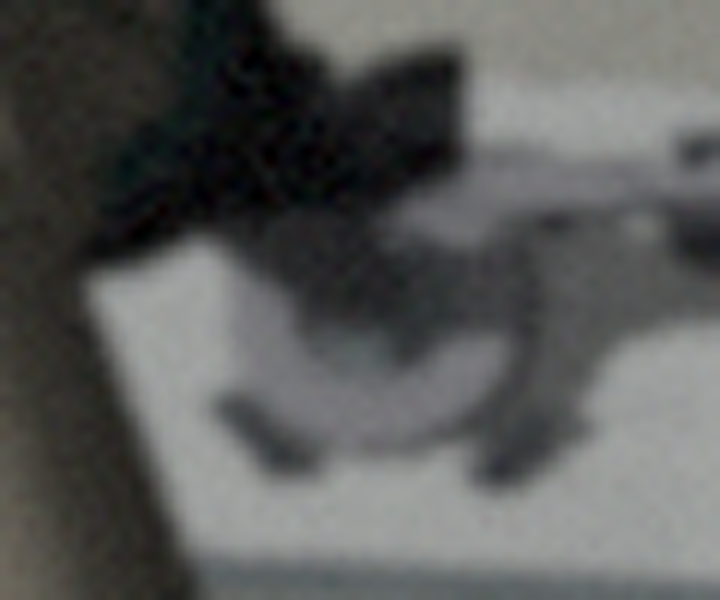

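```bash
python3 -m creep '[[0.02,0,0.2,0,0,0],[0.02,0,0.5,0,0,0],[0.02,0,0.8,0,0,0],[0.02,0,1.1,0,0,0],[0.02,0,1.3,0,0,0],[0.02,0,1.3,0,0,0]]'; python3 - <<'E'
from station import *
from h import *
i=camera("side"); cv2.imwrite("pics/s11.png",cv2.resize(i[130:190,265:325],(600,600),interpolation=cv2.INTER_CUBIC)[:600])
print(state()["tcp_pos"])
E
```

```text
time_s: 12.15
tcp_pos: [0.5055, 0.2089, 0.2576]
tool_rot: [0.001, -0.001, 1.0, -0.001]
ft_force: [-0.3, 0.3, -2.4]
grip_width: 0.233
[0.50576071 0.20895271 0.25810673]
```

View pics/s11.png

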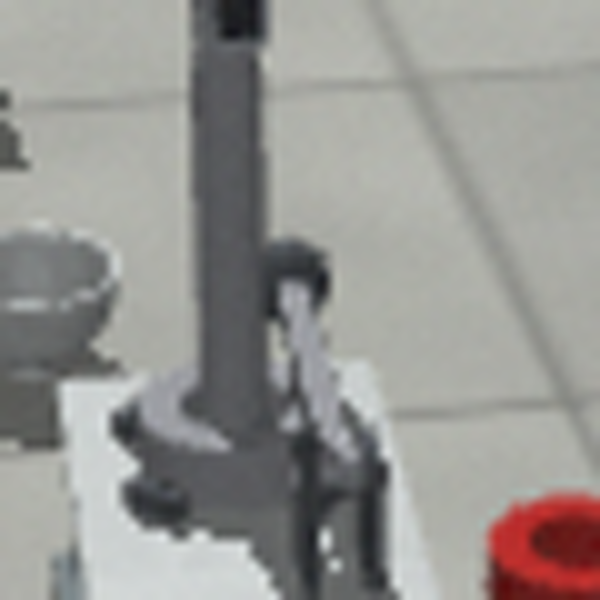

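```bash
python3 -m creep '[[-0.03,0,0.3,0,0,0],[-0.03,0,0.6,0,0,0],[-0.03,0,0.9,0,0,0],[-0.03,0,1.2,0,0,0],[-0.03,0,1.5,0,0,0],[-0.03,0,1.8,0,0,0],[-0.03,0,2.1,0,0,0],[-0.03,0,2.25,0,0,0],[-0.03,0,2.25,0,0,0],[-0.03,0,2.25,0,0,0],[-0.03,0,2.25,0,0,0],[-0.03,0,2.25,0,0,0]]'; python3 - <<'E'
from station import *
from h import *
i=camera("side"); cv2.imwrite("pics/s12.png",cv2.resize(i[130:210,265:325],(600,800),interpolation=cv2.INTER_CUBIC)[:600] if 0 else cv2.resize(i[135:210,265:325],(480,600),interpolation=cv2.INTER_CUBIC))
i=camera("top"); cv2.imwrite("pics/t12.png",cv2.resize(i[205:255,205:265],(720,600),interpolation=cv2.INTER_CUBIC))
s=state();print(s["tcp_pos"],s["ft_force"],s["joint_vel"])
q=lambda n,X,k,o:(proj(n,X)-o+.5)*k-.5
for B in([.5057,.209,.115],[.5057,.209,.045],[.5057,.209,.187]):print(q("side",B,8,[265,135]),q("top",B,12,[205,205]))
E
```

```text
time_s: 13.7
tcp_pos: [0.5068, 0.209, 0.2021]
tool_rot: [0.001, -0.001, 1.0, -0.001]
ft_force: [-0.4, -0.3, -2.6]
grip_width: 0.233
[0.50671791 0.20892009 0.20200969] [ 0.98518132 -0.62588942 -2.48032524] [ 9.82926055e-05  1.46359086e-03 -1.33180505e-04 -2.52800254e-04
 -2.79416655e-04 -1.70344164e-03]
[188.94076549 285.79022724] [375.23121376 293.62836668]
[192.22970566 418.8353026 ] [422.95094057 328.71170922]
[185.36833336 141.27726039] [320.67760616 253.52078371]
```

View pics/s12.png

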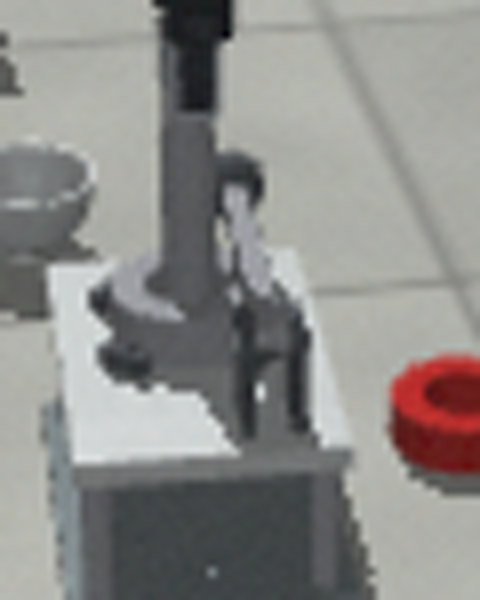

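View pics/t12.png

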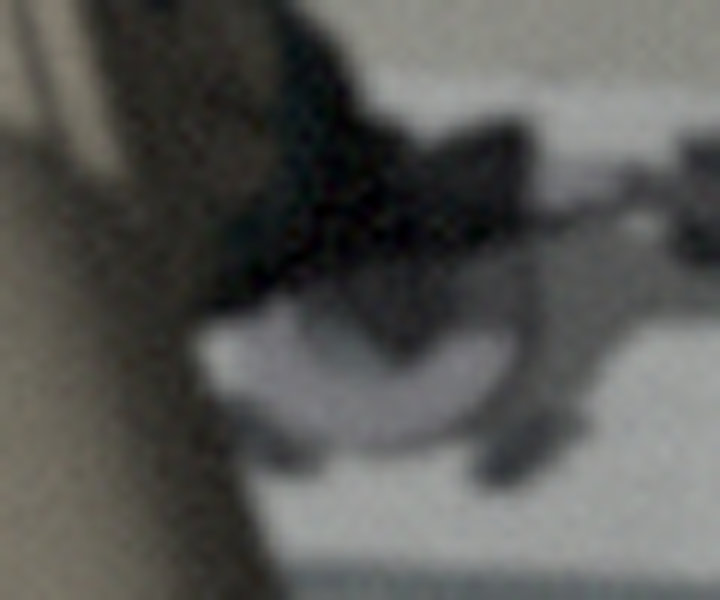

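```bash
python3 - <<'E'
from station import *
job_done()
E
```

```text
the job is handed in; nothing more can be done
```

I closed the clamp, took the post out of its stand and lowered it through the ring, then handed the job in with the post still gripped. No verdict is reported.

**What I did:** I pushed the hold-down arm over centre with closed fingers and it fell shut on the steel ring. I then gripped the thick post by its neck, lifted it from the stand, centred it over the bore using both cameras, and lowered it in stages.

**Last checks:**
- **Post height:** The foot is at about z 46 mm, worked out from the tool height and the grip point. It is inside the fixture, so the cameras cannot see it.
- **Centring:** The tool sits at (0.507, 0.209) m and I measured the bore at (0.5057, 0.209) m, so it is centred to about 1 mm. The side view agrees.
- **Contact:** The vertical wrist force stayed at about -2.5 N, the weight of the post alone, so there is no sign of the post touching anything.
- **Stillness:** The joint speeds are practically zero.
- **Clamp:** The arm looks shut in both views.

**Disagreements:**
- The two views differed by about 2 mm on the bore's y position; I used the top-view value.
- The clamp ball measured z 134 mm against the nominal 131 mm. That is about the calibration error of the cameras, but I had no direct reading of the clamp angle.

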